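Set the dose dial and start the fill

TASK

Turn the filling station's dose dial, by pushing its finger lug around with a fingertip, until the dial's index mark lines up with the one long scale line beside it; then press the dose button all the way down and let it spring back. Do not lift the dial off its seat, and leave the cartridges, bottle, carton, spanner and small parts standing around where they are.

Things in the scene. Friction and masses are not known exactly. Their poses are not given: they have to be found in the camera images.
- station: fixed blue filling station, a box 200 mm (its x) x 360 mm (its y) x 55 mm tall; origin at the centre of its underside, on the bench; z up. The dial's axis is at x 0, y +85 mm, the button at x -30 mm, y -120 mm, an upright filling nipple (40 mm diameter, 46 mm tall above the top) at x +60 mm, y -135 mm. Its yaw is within about 0.45 rad of the bench's
- dial (a joint): angle of the dosing dial in rad, counter-clockwise seen from above; 0 (or any whole turn, 6.283) is where its index mark meets the target line. It turns freely either way without stops, needs about 0.12 N m (3 N at the lug) and stays where it is left
- dial_axis (a point): centre of the dial's top face. The dial is a flat black disc, 120 mm diameter, its top face 70 mm above the bench, with a 4 mm high, 26 mm wide screw boss at the centre
- dial_lug (a point): centre of the top of the dial's finger lug: an upright steel post, 16 mm diameter, 31 mm tall above the dial's face (70 to 101 mm above the bench), 46 mm from the axis, opposite the index mark
- dial_index (a point): outer end of the index mark, a white radial line 5 mm wide and 38 mm long on the dial's face; this point is at the rim, 60 mm from the axis
- target_line (a point): point at the dial's rim, 60 mm from its axis, where the target line begins (the line is painted from 64 to 92 mm): the one long, broad line (28 x 5 mm) of the scale on the station around the dial, on the side of the station's +x; the other 23 lines are short (6 mm) and thin, 15 degrees apart
- dial_lift (a joint): how far the dial is pulled up off the station in m; a spring of 6 N holds it down at 0
- dose_button (a joint): travel of the dose button in m: 0 up, 0.006 fully down (5 N); springs back
- dose_button_top (a point): centre of the top of the dose button: a black push button 36 mm in diameter in a dark housing on the station; it moves straight down
- cartridge_a: upright lubricator cartridge, 56 mm diameter, 120 mm tall, on the bench beyond the dial end of the station; a bystander; origin at the middle of its underside
- cartridge_b: the same kind of cartridge lying on its side, on the bench beyond the button end of the station; a bystander; origin near its middle, at its underside
- oil_bottle: clear bottle with screw cap, 68 mm diameter, 170 mm tall, on the bench behind the station; a bystander; origin at the middle of its underside
- carton: small paper carton 80 x 70 x 75 mm, on the bench behind the station; a bystander; origin at the middle of its underside
- spanner: open spanner 170 mm long, lying on the bench in front of the station; a bystander; origin near its middle, at its underside
- cap: black cap 28 mm diameter, 20 mm tall, standing on the station's top between dial and button; a bystander; origin at the middle of its underside
- coupling: stepped brass coupling 26 mm diameter, 34 mm tall, standing on the station's top between dial and button; a bystander; origin at the middle of its underside

How it is judged:
By the outcome, as a careful person would: the job done as asked, in the order asked, and still so for the second after the job is handed in, with the robot touching nothing.
It also fails if it takes over 51 s, if anything falls off the work surface, if the arm or the gripper's body presses on something with over 40 N, if the wrist force passes 120 N, or if a joint passes its speed limit or range.

ROBOT

A 6-joint arm with a two-finger parallel gripper is mounted at the origin on the work surface. World frame = base frame: x ahead of the robot, y to its left, z up, the work surface at z = 0. Lengths are in m, angles in rad, forces in N, time in s.
With the tool pointing down it reaches from about 0.375 to 0.925 m from the base axis. Payload 5.7 kg.
Tool frame: the origin (TCP) lies at the very end of the fingers, on their centre line; the grasp point (between the pads) lies 19 mm behind it (robot.grasp_offset is the distance from the TCP to the grasp point, in m); z points along the fingers, y is the direction in which the jaws open and shut (so a half turn about z gives the same grasp; the last joint's range is limited). The gripper opens to 88 mm and grips with 3 to 60 N. Pads are 20 mm wide; open, the fingers measure 115 mm over their backs; the gripper's body (75 mm by 178 mm) begins 61 mm behind the grasp point.
Start: joints at [-1.382, 0.359, 1.51, -0, 1.272, -0.115], TCP at [0.179, -0.572, 0.223] pointing down, gripper open.
Joint ranges: [-2.97, 2.97], [-1.01, 2.36], [0.21, 2.38], [-0.96, 4.11], [0.2, 2.71], [-2.98, 2.98]. Speed limits (rad/s): [2.39, 2.39, 3.14, 3.14, 3.14, 3.14].

INTERFACE

Orientations are given as a rotation vector (axis times angle).
In Python, from rig import monitor, viewer, robot gives the robot as it stands. The module is installed in compiled form; this text tells all that it offers.
- The arm moves only by the tool jog_arm, never from a script. Its argument "series" is a list of rows, each a list of 6 numbers: the shift along the tool's x, y, z in m, then the turn, a rotation vector about the tool's x, y, z in degrees. A call has 1 to 12 rows; each row is the pose to reach, as a shift and turn from the pose commanded when the call began, along the tool's axes at that moment; what a row does not reach only later rows make up. A row lasts 1/8 s, in which the tool goes at most 62.5 mm and 10.7 degrees, less where a joint would pass 70% of its speed; a pose out of reach is approached as far as the arm can. A call with a gripper value outside its range is refused whole. "hand" is the opening, from 0 (shut) to 1 (fully open), set as the call begins (left out, the last holds). The fingers move at their own pace and stop on an object; "force" is the grip in N (left out, the last holds). Time passes only in rows, so rows that repeat a pose let the fingers close. It gives the time, the measured TCP pose, the force and the opening at its end, in the units of the state.
- monitor.read_state(): the state, without advancing time (a new reading comes with each control period).
- viewer.grab_frame(name): name is "scene" or "top" or "wrist"; returns a dict with "frame" (400x640x3 uint8, blue, green, red), "camera_matrix" (3x3 intrinsics, pixels), "rvec" (rotation vector, rad) and "tvec" (3), from world to camera coordinates, as OpenCV has them; the wrist camera has in their place "hand_eye" (4x4, takes a point from camera to tool coordinates, whose origin is the TCP and whose axes are the flange's). Camera axes: x right, y down, z forward; pixel columns grow to the right and rows downward; lengths in m; the calibration is good to about 2 mm. A picture is of the moment at which its call begins: read the wrist's pose just before it. There is no depth.
- robot.close_job(): hands the job in, once; it reports no verdict.
The state is a dict: "t": time; "q": joint angles; "joint_velocities": joint speeds; "effort": joint torques, N m; "ee_pos": TCP position; "eef_rot": TCP orientation; "contact_force": force on the tool from outside, world axes, zero at the start; "wrist_torque": the same for the moment, N m; "finger_gap": opening from 0.0 (shut) to 1.0 (fully open).
Only numpy, scipy, OpenCV 4.12 (cv2) and the standard library are available. Lean on these libraries where they do the work, as an engineer would, in place of code of your own. Each camera call takes 0.05 s, during which the arm holds its last target. There are 200 camera calls.

## Working session

There is one attempt and no reset: what is moved stays moved. The work goes in short steps, Python scripts to look and compute and a tool call to move; the robot and the scene stay as the last step left them, time stands still between calls to the robot, and variables do not carry over. Pictures are saved under pics/ and viewed, about 8 in all and at most 12, crops included, and the job is handed in when it is done.

Besides the shell and the picture viewer there is one more tool, called by a JSON object that holds its "fn" and its "kwargs". jog_arm: Moves the arm, as the interface text tells. Its arguments: {"type":"object","properties":{"series":{"type":"array","items":{"type":"array","items":{"type":"number"}}},"hand":{"type":"number"},"force":{"type":"number"}},"required":["series"]}

```bash
mkdir -p pics; cat > h.py <<'E'
import numpy as np, cv2
from rig import monitor, viewer, robot
def grab(n,p):
    f=viewer.grab_frame(n); cv2.imwrite(f'pics/{p}.png',f['frame']); np.savez(f'pics/{p}.npz',K=f['camera_matrix'],r=f['rvec'],t=f['tvec']); return f
def ray(p,uv,z):
    d=np.load(f'pics/{p}.npz');R=cv2.Rodrigues(d['r'])[0];c=-R.T@d['t'].ravel()
    v=R.T@np.linalg.inv(d['K'])@np.array([uv[0],uv[1],1.]);return c+v*(z-c[2])/v[2]
def proj(p,X):
    d=np.load(f'pics/{p}.npz');return cv2.projectPoints(np.array(X,float).reshape(-1,3),d['r'],d['t'],d['K'],None)[0].reshape(-1,2)
E
python3 - <<'E'
from h import *
s=monitor.read_state();print({k:np.round(v,3) for k,v in s.items()})
for n in('top','scene'):
    f=grab(n,n+'0');print(n,-cv2.Rodrigues(f['rvec'])[0].T@np.ravel(f['tvec']))
E
```

```text
{'t': np.float64(0.0), 'q': array([-1.382,  0.36 ,  1.511, -0.   ,  1.273, -0.115]), 'joint_velocities': array([ 0.001,  0.001,  0.001, -0.001, -0.001,  0.001]), 'effort': array([ 0.0000e+00, -5.1537e+01, -2.7073e+01,  6.8000e-02,  3.5000e-02,
       -0.0000e+00]), 'ee_pos': array([ 0.179, -0.572,  0.222]), 'eef_rot': array([-3.104, -0.475,  0.   ]), 'contact_force': array([0.129, 0.273, 0.326]), 'wrist_torque': array([-0.057,  0.002, -0.041]), 'finger_gap': np.float64(0.999)}
top [0.29345038 0.05322249 1.38617546]
scene [ 1.05583954 -0.4530901   0.66428351]
```

View pics/top0.png

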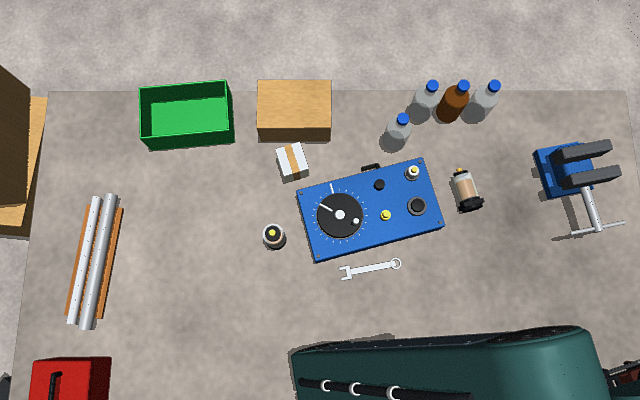

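View pics/scene0.png

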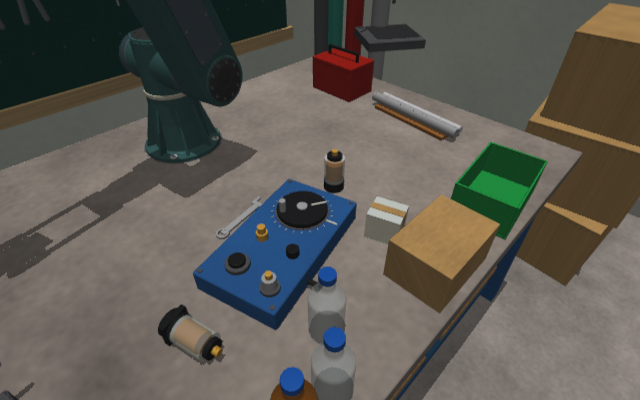

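The top view shows the dial at (340,215), with its lug at (356,221). The index points up-left to about (320,206), and the long line is at (332,187). The button is at (417,206). The dial has to turn about 50° clockwise. Next I'll measure this precisely.

```bash
cat > meas.py <<'E'
from h import *
def big(p,box,k,out):
    x0,y0,x1,y1=box;i=cv2.imread(f'pics/{p}.png')[y0:y1,x0:x1]
    cv2.imwrite(f'pics/{out}.png',cv2.resize(i,None,fx=k,fy=k,interpolation=cv2.INTER_CUBIC))
def station(p):
    i=cv2.imread(f'pics/{p}.png');h=cv2.cvtColor(i,cv2.COLOR_BGR2HSV)
    m=cv2.inRange(h,(100,120,60),(120,255,255))
    cs=[c for c in cv2.findContours(m,0,cv2.CHAIN_APPROX_NONE)[0]]
    return m,max(cs,key=cv2.contourArea)
E
python3 - <<'E'
from meas import *
m,c=station('top0')
P=np.array([ray('top0',u[0],.055)[:2] for u in c],np.float32)
r=cv2.minAreaRect(P);print('top rect',r)
i=cv2.imread('pics/top0.png');g=i.max(2)
# dark blobs in station
h=cv2.convexHull(c);M=np.zeros(g.shape,np.uint8);cv2.drawContours(M,[h],-1,255,-1)
d=((g<75)&(M>0)).astype(np.uint8)
for k in cv2.findContours(d,0,cv2.CHAIN_APPROX_NONE)[0]:
    if cv2.contourArea(k)>25:
        e=cv2.fitEllipse(cv2.convexHull(k));print('dark',np.round(e[0],1),np.round(e[1],1),ray('top0',e[0],.07).round(4))
w=((i.min(2)>130)&(M>0)).astype(np.uint8)
n,l,st,ce=cv2.connectedComponentsWithStats(w)
for a in range(1,n):
    if st[a,4]>8: print('white',ce[a].round(1),st[a])
big('top0',(290,150,450,270),5,'crop')
big('scene0',(190,170,370,330),4,'crop2')
E
```

```text
top rect ((0.5819491147994995, -0.08143511414527893), (0.2001047432422638, 0.3580044209957123), 15.378995895385742)
dark [417.1 204.9] [13.6 13.6] [ 0.5864 -0.2058  0.07  ]
dark [339.2 215.3] [44.9 45.5] [5.584e-01 5.000e-04 7.000e-02]
dark [378.8 184.4] [10.  11.1] [ 0.6425 -0.106   0.07  ]
white [413.2 170.2] [408 165  11  11  61]
white [331.3 188. ] [330 183   4  11  22]
white [325.4 206.8] [319 203  14   8  30]
white [339.4 214. ] [335 210  10   9  72]
white [355.7 220.4] [353 218   6   6  29]
```

View pics/crop.png

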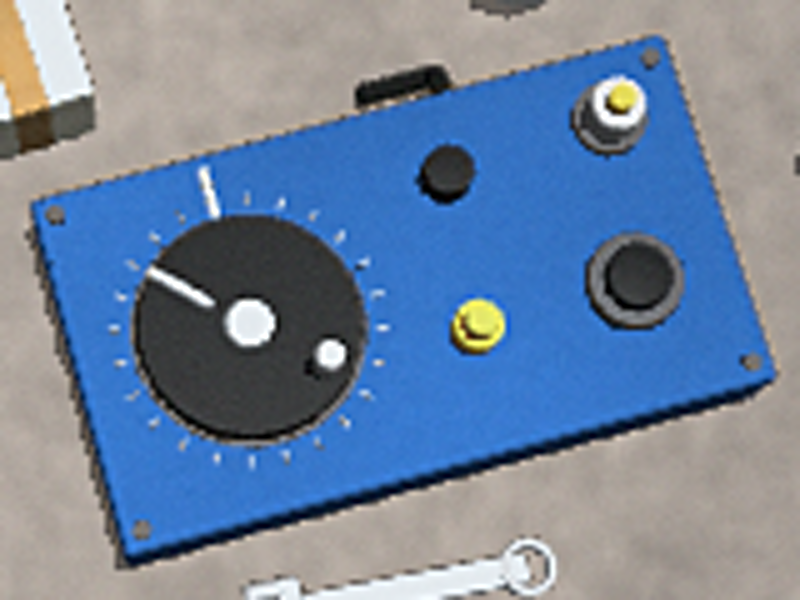

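View pics/crop2.png

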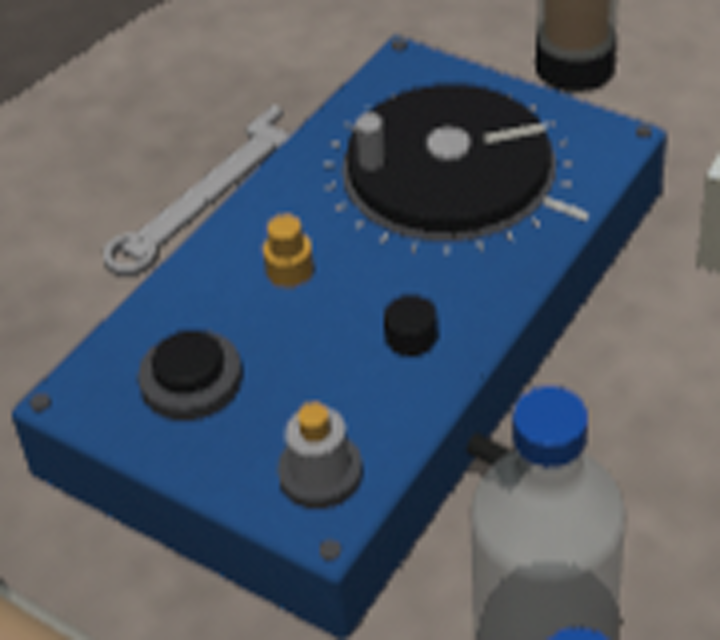

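```bash
cat >> meas.py <<'E'
C=np.array([.5819,-.0814]);Y=np.deg2rad(15.4)
def S(x,y):return C+np.array([x*np.cos(Y)-y*np.sin(Y),x*np.sin(Y)+y*np.cos(Y)])
AX=(S(0,.085)+np.array([.5586,.0005]))/2
def ang(p,c=None):c=AX if c is None else c;return np.degrees(np.arctan2(p[1]-c[1],p[0]-c[0]))
def pose():
    s=monitor.read_state();R=cv2.Rodrigues(np.array(s['eef_rot']))[0]
    return np.array(s['ee_pos']),np.array(R),s
def rows(targets): # world x,y,z,yaw(tool x, deg)
    p,R,s=pose();y0=np.degrees(np.arctan2(R[1,0],R[0,0]))
    Rn=R
    for t in targets:
        d=Rn.T@(np.array(t[:3])-p);print(np.round(d,4).tolist(),'rz',round(-(t[3]-y0),1))
    print('pose',p.round(4),'yaw',round(y0,1),'F',np.round(s['contact_force'],1),'t',s['t'])
def pushpose(th,gap,z=.082,rad=.046,half=.0135): # lug world angle deg, push clockwise with tool -y face
    a=np.deg2rad(th);lug=AX+rad*np.array([np.cos(a),np.sin(a)]);d=np.array([np.sin(a),-np.cos(a)])
    t=lug-d*(.008+half+gap);return [*t,z,np.degrees(np.arctan2(d[1],d[0]))-90]
E
python3 - <<'E'
from meas import *
print('axis',AX,S(0,.085),'button',S(-.03,-.12))
print('target',ang(ray('top0',(331.3,188),.055)),'yaw15.4; ', 'index',ang(ray('top0',(325.4,206.8),.07)))
L=ray('top0',(355.7,220.4),.101);print('lug',L,ang(L)+180,np.hypot(*(L[:2]-AX)))
L2=ray('scene0',(190+370/4,170+120/4),.101);print('lug scene',L2,ang(L2)+180)
B=S(-.03,-.12)
for z in(.06,.065,.07,.075):print(z,ray('top0',(417.1,204.9),z)[:2],ray('scene0',(190+188/4,170+358/4),z)[:2],B)
print('corners of cap/coupling',ray('top0',(385.5,215),.089),ray('top0',(379,184),.075))
th=ang(L);print(th)
rows([[*pushpose(th,.012)[:2],.2,pushpose(th,.012)[3]]])
E
```

```text
axis [5.58963865e-01 5.24054680e-04] [5.5932773e-01 5.4810936e-04] button [ 0.58484387 -0.20505813]
target 14.477118530358176 yaw15.4;  index 58.353047206103426
lug [ 0.5388172  -0.04046698  0.101     ] 63.826366161741774 0.04567441869341451
lug scene [ 0.54110384 -0.04118083  0.101     ] 66.81707228786989
0.06 [ 0.58868629 -0.20783236] [ 0.5777663  -0.20147747] [ 0.58484387 -0.20505813]
0.065 [ 0.58757318 -0.20684812] [ 0.581722   -0.20355938] [ 0.58484387 -0.20505813]
0.07 [ 0.58646006 -0.20586388] [ 0.5856777  -0.20564129] [ 0.58484387 -0.20505813]
0.075 [ 0.58534695 -0.20487964] [ 0.58963341 -0.2077232 ] [ 0.58484387 -0.20505813]
corners of cap/coupling [ 0.5553706  -0.11893374  0.089     ] [ 0.64234282 -0.10598811  0.075     ]
-116.17363383825823
[0.526, -0.3762, 0.0226] rz -46.4
pose [ 0.1794 -0.5719  0.2219] yaw 17.4 F [ 0.3 -0.2 -1.2] t 0.1
```

{"fn": "jog_arm", "kwargs": {"hand": 0, "series": [[0.044,-0.031,0,0,0,-4],[0.088,-0.063,0,0,0,-8],[0.132,-0.094,0,0,0,-12],[0.175,-0.125,0,0,0,-16],[0.219,-0.157,0,0,0,-20],[0.263,-0.188,0,0,0,-24],[0.307,-0.219,0.005,0,0,-28],[0.351,-0.251,0.01,0,0,-32],[0.395,-0.282,0.015,0,0,-36],[0.438,-0.313,0.02,0,0,-40],[0.482,-0.345,0.022,0,0,-44],[0.526,-0.376,0.022,0,0,-46.4]]}}

```text
t: 1.6
ee_pos: [0.5694, -0.0546, 0.2001]
eef_rot: [-2.665, -1.663, 0.001]
contact_force: [0.6, -0.5, 0.4]
finger_gap: 0.001
```

```bash
python3 - <<'E'
from meas import *
th=-115
rows([pushpose(th,.012),pushpose(th,.0)]+[pushpose(a,0) for a in (-120,-125,-130,-135,-140,-145,-150,-155)])
i=grab('wrist','w1') if 0 else viewer.grab_frame('wrist');cv2.imwrite('pics/w1.png',i['frame']);print(i['hand_eye'],i['camera_matrix'])
E
```

```text
[-0.0004, 0.0009, 0.1181] rz -1.1
[-0.0006, -0.0111, 0.1182] rz -1.1
[-0.0024, -0.0152, 0.1182] rz 3.9
[-0.0038, -0.0194, 0.1182] rz 8.9
[-0.0048, -0.0237, 0.1182] rz 13.9
[-0.0055, -0.0281, 0.1182] rz 18.9
[-0.0058, -0.0325, 0.1182] rz 23.9
[-0.0057, -0.0369, 0.1182] rz 28.9
[-0.0052, -0.0413, 0.1182] rz 33.9
[-0.0043, -0.0457, 0.1182] rz 38.9
pose [ 0.5694 -0.0546  0.2001] yaw 63.9 F [ 0.6 -0.5  0.4] t 1.6
[[ 6.55899702e-04 -9.63432016e-01 -2.67952085e-01  7.20330458e-02]
 [ 9.99999778e-01  6.64290864e-04  5.93407219e-05 -3.47083731e-04]
 [ 1.20827371e-04 -2.67952065e-01  9.63432238e-01 -1.61709873e-01]
 [ 0.00000000e+00  0.00000000e+00  0.00000000e+00  1.00000000e+00]] [[286.85309123   0.         325.00907961]
 [  0.         286.85309123 199.00715819]
 [  0.           0.           1.        ]]
```

View pics/w1.png

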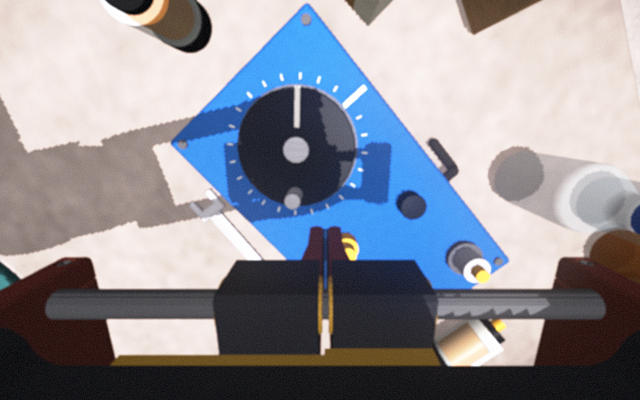

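The wrist view shows the dial centre at (295,150), the index end at (297,88) and the long line at (355,97). The lug is at (292,197), on the -y side of the closed fingers. I'll lower to 12 mm behind the lug and measure the angle from this view.

{"fn": "jog_arm", "kwargs": {"series": [[0,0.006,0.04,0,0,-1],[0,0.006,0.08,0,0,-1],[0,0.004,0.11,0,0,-1],[0,0.001,0.118,0,0,-1],[0,0.001,0.118,0,0,-1]]}}

```text
t: 2.28
ee_pos: [0.5693, -0.0567, 0.0826]
eef_rot: [-2.652, -1.683, 0.001]
contact_force: [0.1, -0.3, -0.4]
finger_gap: 0.006
```

```bash
cat >> meas.py <<'E'
def wpt(f,p,R,uv,z):
    H=f['hand_eye'];v=R@H[:3,:3]@np.linalg.inv(f['camera_matrix'])@np.array([uv[0],uv[1],1.]);c=p+R@H[:3,3]
    return c+v*(z-c[2])/v[2]
def dial_angle(name):
    """deg, index minus target line, from a wrist picture"""
    p,R,s=pose();f=viewer.grab_frame('wrist');i=f['frame'];cv2.imwrite(f'pics/{name}.png',i)
    v,u=np.nonzero((i.min(2)>120))
    out={}
    for nm,z,r0,r1 in(('index',.07,.024,.0585),('line',.055,.073,.093)):
        P=np.array([wpt(f,p,R,(a,b),z)[:2] for a,b in zip(u,v)])-AX
        r=np.hypot(*P.T);k=(r>r0)&(r<r1);m=np.zeros(i.shape[:2],np.uint8);m[v[k],u[k]]=1
        n,l,st,ce=cv2.connectedComponentsWithStats(m)
        for j in range(1,n):
            if st[j,4]<12:continue
            vv,uu=np.nonzero(l==j);Q=np.array([wpt(f,p,R,(a,b),z)[:2] for a,b in zip(uu,vv)])
            w,V=np.linalg.eigh(np.cov(Q.T));L=4*np.sqrt(w[::-1]/1.3);c=Q.mean(0);d=V[:,1]*np.sign(V[:,1]@(c-AX))
            print(nm,'area',st[j,4],'pix',ce[j].round(1),'size mm',(1000*L).round(1),'ang',round(ang(c),2),'dir',round(np.degrees(np.arctan2(d[1],d[0])),2),'r',round(np.hypot(*(c-AX)),4))
E
python3 - <<'E'
from meas import *
dial_angle('w2')
rows([pushpose(-115,.0)])
E
```

```text
index area 726 pix [277.2  85.8] size mm [36.3  8.8] ang 56.56 dir 63.34 r 0.0432
index area 12 pix [246.2  61.3] size mm [5.2 0.7] ang 75.52 dir -9.21 r 0.0566
index area 15 pix [174.9 153.3] size mm [3.3 1.7] ang 150.09 dir -127.11 r 0.0576
index area 102 pix [266.9 246.3] size mm [12.   4.2] ang -120.29 dir -30.51 r 0.0566
line area 550 pix [171.2  41.6] size mm [45.5  4.2] ang 105.02 dir 15.33 r 0.0903
line area 19 pix [345.2  61.1] size mm [3.  2.2] ang 26.92 dir 110.63 r 0.0741
line area 388 pix [378.2  74.7] size mm [20.3  6.8] ang 12.49 dir 15.61 r 0.0832
line area 38 pix [381.9 112.1] size mm [4.5 3.4] ang -2.49 dir -2.43 r 0.0751
line area 42 pix [389.  141.3] size mm [5.5 3.2] ang -16.93 dir -16.83 r 0.0756
line area 42 pix [388.1 170.1] size mm [5.8 3.3] ang -31.25 dir -25.25 r 0.0758
line area 45 pix [380.5 196.8] size mm [6.2 3.6] ang -45.5 dir -44.94 r 0.0761
line area 43 pix [367.1 219.8] size mm [6.5 3.4] ang -59.63 dir -61.23 r 0.0762
line area 23 pix [348.6 238.3] size mm [5.7 2.3] ang -73.86 dir -78.16 r 0.076
line area 62 pix [259.8 257.8] size mm [20.4  2.4] ang -126.1 dir 148.15 r 0.0738
[0.0013, -0.013, 0.0014] rz -0.2
pose [ 0.5702 -0.057   0.0834] yaw 64.8 F [-0.3 -0.4  0.4] t 2.325
```

View pics/w2.png

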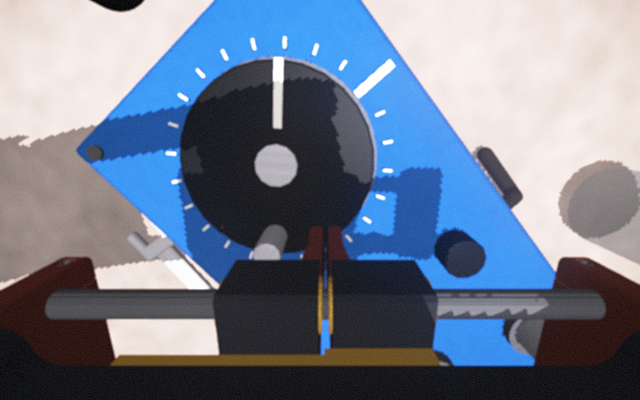

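The lug is at (268,240) and the fingers are to its right, clear of it. By line direction the dial reads about 47.7°. I'll advance until contact.

{"fn": "jog_arm", "kwargs": {"series": [[0,-0.003,0,0,0,0],[0,-0.006,0,0,0,0],[0,-0.009,0,0,0,0],[0,-0.011,0,0,0,0],[0,-0.013,0,0,0,0],[0,-0.013,0,0,0,0]]}}

```text
t: 3.08
ee_pos: [0.5579, -0.0512, 0.0827]
eef_rot: [-2.652, -1.683, 0.0]
contact_force: [0.4, -0.8, -0.4]
finger_gap: 0.009
```

```bash
cat >> meas.py <<'E'
def wboss(name,uv,z):
    f=viewer.grab_frame('wrist');p,R,s=pose();return wpt(f,p,R,uv,z)
E
python3 - <<'E'
from meas import *
p,R,s=pose();f=viewer.grab_frame('wrist');i=f['frame'];cv2.imwrite('pics/w3.png',i)
print(p,s['contact_force'])
g=cv2.cvtColor(i,cv2.COLOR_BGR2GRAY)
c=cv2.HoughCircles(g,cv2.HOUGH_GRADIENT,1,50,param1=120,param2=15,minRadius=17,maxRadius=27);print(c)
n,l,st,ce=cv2.connectedComponentsWithStats(((g>110)&(i.max(2)-i.min(2)<40)).astype(np.uint8))
for j in range(1,n):
    if 150<st[j,4]<3000: print(st[j],ce[j].round(1),'at .074',wpt(f,p,R,ce[j],.074).round(4),'at .101',wpt(f,p,R,ce[j],.101).round(4))
print(AX)
E
```

```text
[ 0.55785797 -0.05116956  0.08265016] [ 0.42954104 -0.83340783 -0.35655512]
[[[296.5 166.5  21.4]
  [482.5 255.5  21.8]
  [546.5 336.5  20.5]]]
[ 273   57  143   72 1485] [337.3  85.2] at .074 [0.6021 0.0278 0.074 ] at .101 [0.5999 0.0256 0.101 ]
[ 276  144   43   43 1423] [296.8 165.4] at .074 [ 0.5616 -0.0027  0.074 ] at .101 [ 0.5658 -0.      0.101 ]
[276 243  27  17 385] [289.  251.9] at .074 [ 0.5317 -0.0511  0.074 ] at .101 [ 0.5406 -0.0407  0.101 ]
[ 437  298  110   18 1582] [490.2 306. ] at .074 [ 0.6384 -0.146   0.074 ] at .101 [ 0.6304 -0.1207  0.101 ]
[526 319  12  32 174] [531.2 335.8] at .074 [ 0.6578 -0.1823  0.074 ] at .101 [ 0.6468 -0.1512  0.101 ]
[5.58963865e-01 5.24054680e-04]
```

```bash
cat >> meas.py <<'E'
AX=np.array([.5602,-.001])
E
python3 - <<'E'
from meas import *
rows([pushpose(a,0,half=.009) for a in (-117,-121,-125,-129,-133,-137,-141,-145,-149,-153)])
E
```

```text
[-0.0001, -0.0039, 0.0007] rz 1.8
[-0.0011, -0.0071, 0.0007] rz 5.8
[-0.0018, -0.0105, 0.0007] rz 9.8
[-0.0023, -0.0139, 0.0007] rz 13.8
[-0.0026, -0.0173, 0.0007] rz 17.8
[-0.0026, -0.0207, 0.0007] rz 21.8
[-0.0024, -0.0241, 0.0007] rz 25.8
[-0.002, -0.0275, 0.0007] rz 29.8
[-0.0013, -0.0309, 0.0007] rz 33.8
[-0.0004, -0.0342, 0.0007] rz 37.8
pose [ 0.558  -0.0512  0.0827] yaw 64.8 F [-0.7 -0.1  0.7] t 3.125
```

{"fn": "jog_arm", "kwargs": {"series": [[0,-0.004,0,0,0,2],[-0.001,-0.007,0,0,0,6],[-0.002,-0.0105,0,0,0,10],[-0.002,-0.014,0,0,0,14],[-0.0025,-0.017,0,0,0,18],[-0.0025,-0.021,0,0,0,22],[-0.0025,-0.024,0,0,0,26],[-0.002,-0.0275,0,0,0,30],[-0.002,-0.0275,0,0,0,30]]}}

```text
t: 4.25
ee_pos: [0.5331, -0.0416, 0.083]
eef_rot: [2.997, 0.939, 0.002]
contact_force: [2.0, -0.4, -0.5]
finger_gap: 0.007
```

```bash
cat >> meas.py <<'E'
def dial(name):
    """index and target-line bearings about the boss centre seen in the same wrist picture"""
    global AX
    p,R,s=pose();f=viewer.grab_frame('wrist');i=f['frame'];g=cv2.cvtColor(i,cv2.COLOR_BGR2GRAY);cv2.imwrite(f'pics/{name}.png',i)
    n,l,st,ce=cv2.connectedComponentsWithStats(((g>110)&(i.max(2)-i.min(2)<40)).astype(np.uint8))
    for j in range(1,n):
        X=wpt(f,p,R,ce[j],.074)
        if st[j,4]>300 and np.hypot(*(X[:2]-AX))<.012 and abs(st[j,2]-st[j,3])<5: AX=X[:2];print('boss',X,st[j]);break
    dial_angle(name)
    print(p,s['contact_force'].round(1) if hasattr(s['contact_force'],'round') else s['contact_force'],s['t'])
E
python3 - <<'E'
from meas import *
dial('w4')
E
```

```text
boss [ 0.56212193 -0.00293651  0.074     ] [ 278  143   44   44 1498]
index area 774 pix [299.5  90.8] size mm [35.2  6.9] ang 33.89 dir 33.53 r 0.0416
index area 141 pix [294.7 247.2] size mm [12.7  5.5] ang -149.97 dir 121.02 r 0.0559
line area 410 pix [345.8  27.7] size mm [19.6  6.6] ang 15.4 dir 15.37 r 0.0827
line area 17 pix [220.  69.] size mm [3.1 1.9] ang 76.08 dir 162.12 r 0.0739
line area 16 pix [201.8  94.3] size mm [3.1 2.1] ang 91.12 dir 178.29 r 0.0739
line area 20 pix [191. 123.] size mm [3.5 2.5] ang 106.22 dir -173.45 r 0.0742
line area 14 pix [188.7 152.5] size mm [2.6 2.3] ang 120.99 dir 171.39 r 0.0743
line area 12 pix [412.1 170.4] size mm [3.1 1.8] ang -60.44 dir -144.5 r 0.0738
line area 15 pix [369.9 239.9] size mm [3.3 2.7] ang -105.35 dir -176.79 r 0.0742
[ 0.53306919 -0.04155491  0.08296709] [ 2.  -0.4 -0.5] 4.25
```

View pics/w4.png

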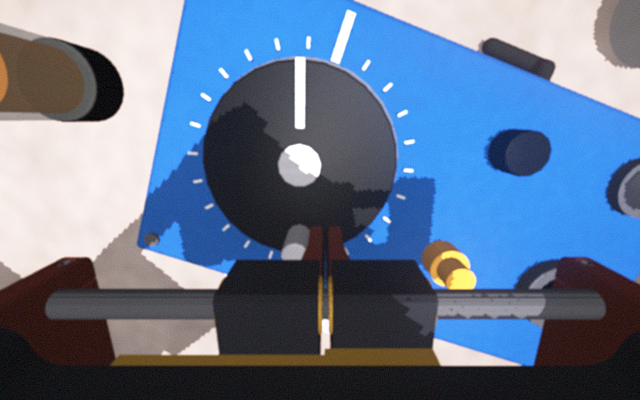

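The picture shows the lug at (296,243) against the fingers. The index reads 33.7° against 15.4° for the line, so 18.3° remains. I'll continue the arc for 16°.

```bash
cat >> meas.py <<'E'
AX=np.array([.561,-.002])
def arc(degs):
    p,R,s=pose();y0=np.degrees(np.arctan2(R[1,0],R[0,0]));T=[]
    for a in degs:
        b=np.deg2rad(-a);M=np.array([[np.cos(b),-np.sin(b)],[np.sin(b),np.cos(b)]])
        T.append([*(AX+M@(p[:2]-AX)),p[2],y0-a])
    rows(T)
E
python3 -c "
from meas import *
arc([4,8,12,16,18])"
```

```text
[-0.001, -0.0032, -0.0] rz 4.0
[-0.0018, -0.0065, -0.0] rz 8.0
[-0.0024, -0.0098, -0.0] rz 12.0
[-0.0028, -0.0132, -0.0] rz 16.0
[-0.0029, -0.0149, -0.0] rz 18.0
pose [ 0.533  -0.0416  0.0829] yaw 34.9 F [ 1.5 -1.  -0.5] t 4.35
```

{"fn": "jog_arm", "kwargs": {"series": [[-0.001,-0.003,0,0,0,4],[-0.002,-0.0065,0,0,0,8],[-0.0025,-0.01,0,0,0,12],[-0.003,-0.013,0,0,0,16],[-0.003,-0.013,0,0,0,16],[-0.003,-0.013,0,0,0,16]]}}

```text
t: 5.1
ee_pos: [0.5226, -0.0325, 0.0828]
eef_rot: [3.099, 0.516, 0.0]
contact_force: [2.1, -0.4, 0.0]
finger_gap: 0.005
```

```bash
python3 -c "
from meas import *
dial('w5')" | grep -v 'area 1.\b'
```

```text
boss [ 0.56203246 -0.00299299  0.074     ] [ 276  141   46   44 1555]
index area 755 pix [298.6  88.7] size mm [34.8  6.7] ang 17.94 dir 18.1 r 0.0418
index area 151 pix [294.5 246.1] size mm [13.3  5.6] ang -165.6 dir 105.18 r 0.0558
line area 408 pix [306.5  17.5] size mm [18.7  6.7] ang 15.47 dir 15.27 r 0.0824
[ 0.52260677 -0.03254195  0.08275526] [ 2.1 -0.4  0. ] 5.1
```

{"fn": "jog_arm", "kwargs": {"series": [[0,-0.001,0,0,0,1.3],[0,-0.002,0,0,0,2.6],[0,-0.002,0,0,0,2.6],[0,-0.002,0,0,0,2.6]]}}

```text
t: 5.7
ee_pos: [0.5214, -0.0305, 0.0826]
eef_rot: [-3.11, -0.443, 0.001]
contact_force: [-0.7, -2.0, 1.5]
finger_gap: 0.006
```

```bash
python3 -c "
from meas import *
dial('w6')" | grep -v 'area 1.\b'
```

```text
boss [ 0.56199192 -0.00306589  0.074     ] [ 277  142   45   44 1564]
index area 749 pix [299.3  89.4] size mm [35.1  6.7] ang 15.02 dir 14.53 r 0.0417
index area 145 pix [294.4 246.6] size mm [12.7  5.6] ang -168.6 dir 103.83 r 0.0558
line area 397 pix [300.   17.5] size mm [18.8  6.5] ang 15.57 dir 14.89 r 0.0825
[ 0.52141819 -0.0304539   0.08258511] [-0.7 -2.   1.5] 5.7
```

The difference is about -0.4°, which counts as aligned. I'll back off the lug, rise and check again.

{"fn": "jog_arm", "kwargs": {"series": [[0,0.006,0,0,0,0],[0,0.015,0,0,0,0],[0,0.015,-0.04,0,0,0],[0,0.015,-0.08,0,0,0],[0,0.015,-0.08,0,0,0],[0,0.015,-0.08,0,0,0]]}}

```text
t: 6.55
ee_pos: [0.5255, -0.045, 0.1621]
eef_rot: [-3.11, -0.442, 0.001]
contact_force: [-0.5, -0.0, 0.2]
finger_gap: 0.004
```

```bash
python3 - <<'E' | grep -v 'area 1.\b'
from meas import *
dial('w7')
B=np.array([.5860,-.2060])
rows([[*B,.16,16],[*B,.080,16],[*B,.064,16]])
E
```

```text
boss [ 0.56210162 -0.00324587  0.074     ] [274 134  32  32 787]
index area 383 pix [289.8  98.8] size mm [35.2  7.4] ang 15.16 dir 15.3 r 0.041
index area 165 pix [286.6 207.1] size mm [15.  10.1] ang -169.42 dir -83.51 r 0.0537
line area 211 pix [290.2  47.8] size mm [19.1  7.3] ang 15.72 dir 15.95 r 0.0829
[ 0.52552592 -0.04503317  0.16209619] [-0.5 -0.   0.2] 6.55
[0.0138, 0.1718, 0.001] rz 0.2
[0.0139, 0.1719, 0.081] rz 0.2
[0.014, 0.172, 0.097] rz 0.2
pose [ 0.5249 -0.0448  0.1613] yaw 16.2 F [-0.3 -0.8  0.4] t 6.65
```

View pics/w7.png

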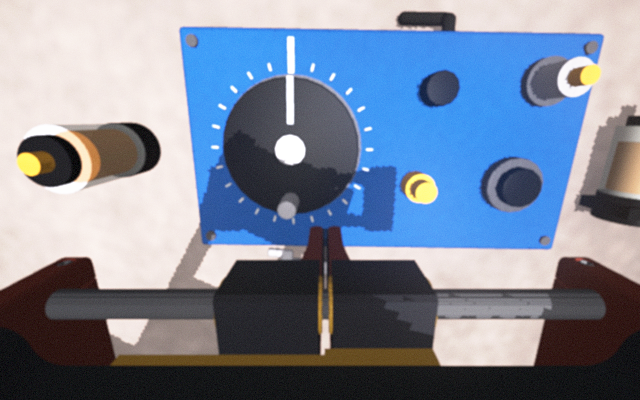

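The index and the line are collinear at u≈290, within about 0.5°. Next is the button, seen here at (520,184).

{"fn": "jog_arm", "kwargs": {"series": [[0.005,0.05,0,0,0,0],[0.01,0.1,0,0,0,0],[0.014,0.15,0,0,0,0],[0.014,0.172,0.02,0,0,0],[0.014,0.172,0.05,0,0,0],[0.014,0.172,0.075,0,0,0],[0.014,0.172,0.081,0,0,0],[0.014,0.172,0.081,0,0,0]]}}

```text
t: 7.65
ee_pos: [0.5869, -0.2059, 0.0809]
eef_rot: [-3.109, -0.443, 0.002]
contact_force: [-1.0, -0.5, -0.4]
finger_gap: 0.006
```

{"fn": "jog_arm", "kwargs": {"series": [[0,0,0.004,0,0,0],[0,0,0.008,0,0,0],[0,0,0.01,0,0,0],[0,0,0.012,0,0,0],[0,0,0.012,0,0,0]]}}

```text
t: 8.28
ee_pos: [0.5884, -0.2065, 0.0713]
eef_rot: [3.109, 0.443, 0.003]
contact_force: [-0.8, 1.3, 10.7]
finger_gap: 0.002
```

{"fn": "jog_arm", "kwargs": {"series": [[0,0,0.002,0,0,0],[0,0,0.003,0,0,0],[0,0,0.003,0,0,0],[0,0,0.003,0,0,0]]}}

```text
t: 8.78
ee_pos: [0.5885, -0.2065, 0.0709]
eef_rot: [3.108, 0.443, 0.004]
contact_force: [-6.9, 2.2, 30.3]
finger_gap: 0.004
```

```bash
python3 - <<'E'
from meas import *
p,R,s=pose();print(p,np.round(s['contact_force'],1),np.round(s['wrist_torque'],2))
f=viewer.grab_frame('wrist')['frame'];a=grab('scene','s2')['frame']
cv2.imwrite('pics/c3.png',np.hstack([cv2.resize(a[200:300,190:310],None,fx=4,fy=4),f[:,160:480]]))
E
```

```text
[ 0.58850832 -0.20653614  0.07086636] [-6.9  2.2 30.3] [0.63 1.2  0.04]
```

View pics/c3.png

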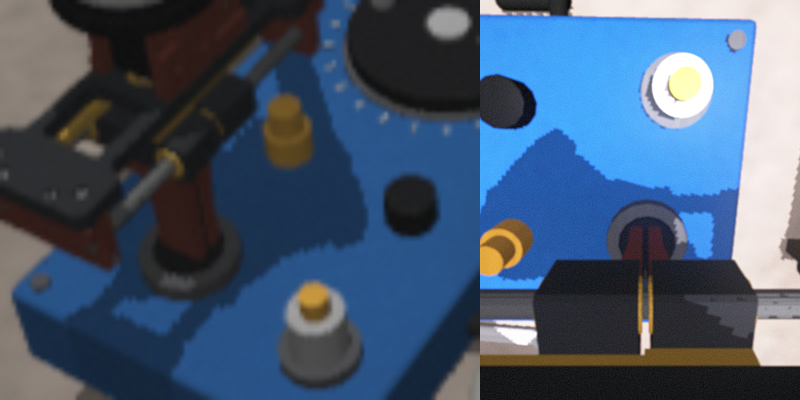

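Force rises stiffly to 30 N at z=0.0709, which is a hard stop. The fingers are seated within the button disc at about (190,265). I'll release in small steps to read the spring travel.

{"fn": "jog_arm", "kwargs": {"series": [[0,0,-0.003,0,0,0],[0,0,-0.005,0,0,0],[0,0,-0.005,0,0,0]]}}

```text
t: 9.25
ee_pos: [0.5883, -0.2065, 0.0722]
eef_rot: [3.109, 0.443, 0.003]
contact_force: [1.6, 0.7, 4.0]
finger_gap: 0.006
```

{"fn": "jog_arm", "kwargs": {"series": [[0,0,-0.002,0,0,0],[0,0,-0.002,0,0,0]]}}

```text
t: 9.5
ee_pos: [0.5879, -0.2064, 0.0737]
eef_rot: [3.11, 0.443, 0.001]
contact_force: [2.2, -0.0, 3.3]
finger_gap: 0.007
```

{"fn": "jog_arm", "kwargs": {"series": [[0,0,-0.002,0,0,0],[0,0,-0.002,0,0,0]]}}

```text
t: 9.75
ee_pos: [0.5871, -0.2061, 0.0755]
eef_rot: [-3.11, -0.443, 0.001]
contact_force: [1.2, -0.4, 2.2]
finger_gap: 0.007
```

{"fn": "jog_arm", "kwargs": {"series": [[0,0,-0.002,0,0,0],[0,0,-0.002,0,0,0]]}}

```text
t: 10.0
ee_pos: [0.5866, -0.2059, 0.0773]
eef_rot: [-3.109, -0.443, 0.002]
contact_force: [1.3, -1.2, 1.5]
finger_gap: 0.005
```

The spring force falls smoothly over about 6 mm (0.071→0.077), so the button was pressed fully. I'll lift clear and run the final check.

{"fn": "jog_arm", "kwargs": {"series": [[0,0,-0.02,0,0,0],[0,0,-0.06,0,0,0],[0,-0.03,-0.1,0,0,0],[-0.03,-0.08,-0.12,0,0,0],[-0.05,-0.12,-0.12,0,0,0],[-0.05,-0.12,-0.12,0,0,0],[-0.05,-0.12,-0.12,0,0,0]]}}

```text
t: 10.88
ee_pos: [0.506, -0.1051, 0.1975]
eef_rot: [3.11, 0.443, -0.0]
contact_force: [0.3, -1.2, -0.5]
finger_gap: 0.005
```

```bash
python3 - <<'E' | grep -v 'area 1.\b'
from meas import *
dial('w9');a=grab('scene','s3')['frame']
cv2.imwrite('pics/c4.png',np.hstack([cv2.resize(a[150:350,150:370],(440,400)),cv2.imread('pics/w9.png')[:,200:560]]))
E
```

```text
boss [ 0.56149003 -0.00351728  0.074     ] [224  94  29  30 691]
index area 329 pix [235.4  62.1] size mm [34.9  7.5] ang 15.57 dir 15.18 r 0.0416
index area 207 pix [231.7 161.1] size mm [14.9 14. ] ang -176.14 dir 97.78 r 0.051
line area 196 pix [236.6  17.1] size mm [20.5  7.6] ang 15.85 dir 15.23 r 0.0829
[ 0.50603759 -0.10509926  0.19754827] [ 0.3 -1.2 -0.5] 10.875
```

View pics/c4.png

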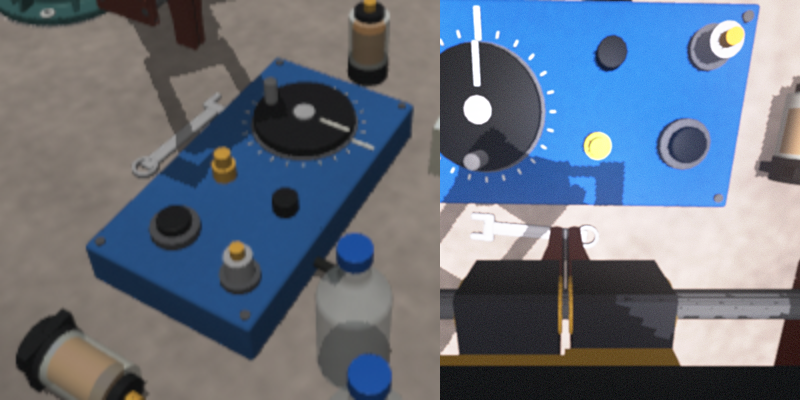

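The index lines up with the long line within about 0.3°, the button is up again, and the bystanders shown are in place. I'm handing the job in.

```bash
python3 -c "
from rig import robot
print(robot.close_job())"
```

```text
the job is handed in; nothing more can be done
None
```

I turned the dial about 48° clockwise by pushing its lug with the closed fingertips. I then pressed the dose button to its stop, let it spring back, and handed the job in at about 11 s.

**Dial:** after backing off, the index and the long line agreed within about 0.3° (15.6° against 15.9°); the earlier readings had them about 0.5° apart.

**Button:** it reached a hard stop at 30 N with the fingertips 71 mm above the bench. The spring force died out over about 6 mm on release, and the button stood up again in the last picture.

**Bystanders:** the cap, coupling, spanner and both cartridges looked untouched in the last pictures. The bottle and carton were mostly out of view, but the arm never went near them.

**Disagreements:**
- The wrist and top cameras placed the dial axis about 4 mm apart. I measured angles about the boss seen in the same wrist picture, so this did not affect the alignment.
- My camera estimate of the button top was 70–71 mm, but contact showed it was about 77 mm.

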